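Load an end-quench bar into the hardness traverse fixture

ROBOT

A 6-joint arm with a two-finger parallel gripper is mounted at the origin on the work surface; the furniture and walls round the work are solid. World frame = base frame: x ahead of the robot, y to its left, z up, the work surface at z = 0. Lengths are in mm, angles in rad, forces in N, time in s.
With the tool pointing down it reaches from about 350 to 975 mm from the base axis. Payload 7.1 kg.
Tool frame: the origin (TCP) lies at the very end of the fingers, on their centre line; the grasp point (between the pads) lies 19 mm behind it; z points along the fingers, y is the direction in which the jaws open and shut (so a half turn about z gives the same grasp; the last joint's range is limited). The gripper opens to 88 mm and grips with 3 to 60 N. Pads are 20 mm wide; open, the fingers measure 115 mm over their backs; the gripper's body (75 mm by 178 mm) begins 61 mm behind the grasp point.
Start: joints at [1.173, 0.423, 1.63, -0, 1.089, -0.019], TCP at [231.096, 580.689, 222.675] pointing down, gripper open.
Joint ranges: [-3, 3], [-0.9, 2.11], [0.09, 2.58], [-1.31, 4.45], [0.11, 2.69], [-2.54, 2.54]. Speed limits (rad/s): [2.39, 2.39, 3.01, 3.14, 3.14, 3.14].

INTERFACE

Orientations are given as [roll, pitch, yaw] about the fixed x, y, z axes, in that order (R = Rz(yaw) Ry(pitch) Rx(roll)).
In Python, from cell import ctrl, cams, models gives the robot as it stands.
- The arm moves only by the tool apply_moves, never from a script. Its arguments are lists of equal length, an entry for each row: "linear": the shift along the world's x, y, z in cm, a list of three; "yaw": the turn about the world's z in rad. A call has 1 to 12 rows; each row shifts and turns the commanded pose from where the row before left it; what a row does not reach is not made up. A row lasts 1/10 s, in which the tool goes at most 50 mm and 8.59 degrees, less where a joint would pass 70% of its speed; a pose out of reach is approached as far as the arm can. A call with a gripper value outside its range is refused whole. "hand" is the opening, from 0 (shut) to 1 (fully open), set as the call begins (left out, the last holds). The fingers move at their own pace and stop on an object; "force" is the grip in N (left out, the last holds). Time passes only in rows, so rows that do not move let the fingers close. It gives the time, the measured TCP pose, the force and the opening at its end, in the units of the state.
- ctrl.state(): the state, without advancing time (a new reading comes with each control period).
- cams.snapshot(name): name is "scene" or "top" or "wrist"; returns the picture (384x512x3 uint8, red, green, blue); there is no depth.
- cams.camera_model(name): a dict with "K" (3x3 intrinsics, pixels), "origin" and "attitude" of the camera in the world; the wrist camera has in their place "mount" (4x4, takes a point from camera to tool coordinates, whose origin is the TCP and whose axes are the flange's). Camera axes: x right, y down, z forward; pixel columns grow to the right and rows downward; lengths in mm; the calibration is good to about 2 mm. The wrist camera is an equidistant fisheye: a pixel r from the principal point sees the ray r / f radians off the axis. A picture is of the moment at which its call begins: read the wrist's pose just before it. camera_model takes no time and is no camera call.
- ctrl.close_job(): hands the job in, once; it reports no verdict.
Trained networks look in the newest picture that a camera, given by its name, has taken for a name from the list of things; names that differ only in an ending like _2 or _b are one class to them, and where a whole thing is asked for, a point or a joint stands for the part that bears it (a point fixed in the world has none). Each returns a list of dicts, best first, with "conf" (0 to 1); they miss things now and then, are a little off and sometimes report something else, mostly with a low value. They report only what shows in the picture. A call takes as long as a camera call.
- models.regions_of(label, camera): "pixels" (384x512 bool, what is visible of it) and "box" ([left, top, width, height] in pixels, round what is visible of it).
The state is a dict: "time_s": time; "joint_pos": joint angles; "joint_velocities": joint speeds; "joint_torque": joint torques, N m; "eef_pos": TCP position; "ee_rot": TCP orientation; "ft_force": force on the tool from outside, world axes, zero at the start; "torque": the same for the moment, N m; "width": opening from 0.0 (shut) to 1.0 (fully open).
Only numpy, scipy, OpenCV 4.12 (cv2) and the standard library are available. Lean on these libraries where they do the work, as an engineer would, in place of code of your own. Each camera call takes 0.05 s, during which the arm holds its last target. There are 200 camera calls.

TASK

Pull the collared end-quench bar up out of its spring clips and load it into the hardness traverse fixture: lay it on the two rods with its ground flat up, and slide it collar first under the overhang until the collar end is fully home against the end stop. Then swing the keeper arm fully shut behind the bar's free end, and let go. Leave the plain bar in its clips.

Things in the scene. Friction and masses are not known exactly. Their poses are not given: they have to be found in the camera images.
- collared_bar_mid (a point): Bar to load: round steel, dark-skinned, 25 mm diameter, 100 mm long, about 0.4 kg, with a collar 36 mm in diameter and 6 mm thick at one end. The point is the middle of its axis. Its x axis runs along the bar toward the collar; its z axis points out of the narrow ground flat (a strip 7 mm wide) that is uppermost at the start.
- collar_end (a point): Centre of the collared end face of that bar, 50 mm from the bar's middle along its x axis; same axes as the bar.
- plain_bar_mid (a point): The other bar in the clips: round dark steel, 25 mm diameter, 100 mm long, without a collar. Middle of its axis; x along the bar. It stays in its clips.
- clip_rail: Fixed grey base 96 x 142 x 6 mm, origin under its centre, z up. Bars lie along x (collar to +x) at y = +42 and -42 mm, axes 44 mm above the worktop, each in two spring clips at x = -32 and +32 mm (34 mm wide, tops 58 mm up). They come out straight up against about 10 N of spring besides the weight. From x = -25 to 25 mm the bar is free on both sides, down to the base.
- fixture: Fixed fixture, origin on the worktop, x = direction in which the bar slides home, z up. Base plate x = -74 to 82 mm, 86 mm wide, 10 mm high. Two rods along x (x = -60 to 22 mm, 21 mm wide over both) carry the bar, axis at y = 0, 42 mm up; fingers fit down both sides of them. Set it down with its middle at x = -13 mm: the collar then hangs in the gap between the rods' ends and the overhang.
- end_stop (a point): Centre of the end stop's face in the black retaining block, at x = 62, y = 0, z = 42 mm of the fixture; same axes. Overhang and side cheeks reach 16 mm back from it toward -x; the pocket is 44 mm wide, its ceiling 22 mm above this point, the block's top 33 mm above it. Seated, the collar end touches this face and the bar's middle is at x = 12 mm of the fixture.
- keeper (a joint): Keeper arm on an upright pivot at x = -46, y = 30 mm of the fixture; rad. 0 = shut, on its stop: the arm points to -y, across the bar's free end and 2 mm behind it. 1.57 = open: it points to -x, beside the bar's path. It stays where it is left and takes about 0.5 N at the knob. A bar that is not home gets in its way.
- keeper_knob (a point): Middle of the upright black knob on the keeper arm, 14 mm in diameter, 51 to 79 mm above the worktop (this point 66 mm), 40 mm from the pivot; shut, it stands at x = -46, y = -10 mm of the fixture. z up; it turns with the arm. The arm lies 33 to 45 mm above the worktop.

How it is judged (in metres and radians):
On the way, in this order (a step that is already met when the one before it is completed fails the run):
1. the collared bar is pulled up out of its clips (height (world z) of collared_bar_mid above 0.085 m), for 0.1 s.
2. the bar lies on the rods, its collar under the overhang and within 5 mm of the end stop, the keeper still open (x of collar_end in the frame of fixture between 0.057 and 0.065 m and y of collar_end in the frame of fixture between -0.005 and 0.005 m and z of collar_end in the frame of fixture between 0.037 and 0.047 m and value of joint keeper above 0.5 rad), for 0.2 s.
At the end, for the whole second after the job is handed in: The collared bar lies in line on the rods (axis within 3 mm in height, 4 mm sideways, 4 degrees), flat up within 17 degrees, collar under the overhang within 3.5 mm of the end stop; keeper shut within 0.12 rad; plain bar still in its clips, moved under 8 mm (x of collar_end in the frame of fixture between 0.0585 and 0.065 m and y of collar_end in the frame of fixture between -0.004 and 0.004 m and z of collared_bar_mid in the frame of fixture between 0.039 and 0.045 m and angle between the x axis of collared_bar_mid and the x axis of fixture, either way round below 0.07 rad and angle between collared_bar_mid's own z axis and vertical below 0.3 rad and value of joint keeper below 0.12 rad and distance of plain_bar_mid from where it was at the start of the episode below 0.008 m); the robot touches nothing.
It fails at once if the plain bar is pulled out of its clips (distance of plain_bar_mid from where it was at the start of the episode above 0.012 m).
It also fails if it takes over 58 s, if anything falls off the work surface, if the arm or the gripper's body presses on something with over 40 N, if the wrist force passes 120 N, or if a joint passes its speed limit or range.

## Working session

There is one attempt and no reset: what is moved stays moved. The work goes in short steps, Python scripts to look and compute and a tool call to move; the robot and the scene stay as the last step left them, time stands still between calls to the robot, and variables do not carry over. Pictures are saved under pics/ and viewed, about 8 in all and at most 12, crops included, and the job is handed in when it is done.

Besides the shell and the picture viewer there is one more tool, called after "Request:" by a JSON object that holds its "name" and its "arguments". apply_moves: Moves the arm, as the interface text tells. Its arguments: {"type":"object","properties":{"linear":{"type":"array"},"yaw":{"type":"array"},"hand":{"type":"number"},"force":{"type":"number"}},"required":["linear","yaw"]}

```bash
mkdir -p pics; ls
python3 - <<'E'
from cell import ctrl,cams,models
import cv2,numpy as np
s=ctrl.state();print(s['time_s'],s['eef_pos'],s['ee_rot'],s['width'])
ims=[]
for c in ("top","scene"):
    im=cams.snapshot(c);cv2.imwrite(f'pics/{c}0.png',im[:,:,::-1])
    m=cams.camera_model(c);print(c,{k:np.round(v,3).tolist() for k,v in m.items()})
    for l in ("collared_bar_mid","plain_bar_mid","clip_rail","fixture","keeper","keeper_knob"):
        for r in models.regions_of(l,c)[:2]:
            ys,xs=np.nonzero(r['pixels']);print(c,l,round(r['conf'],2),r['box'],xs.mean().round(1),ys.mean().round(1),len(xs))
print({k:np.round(v,3).tolist() for k,v in cams.camera_model("wrist").items()})
print(ctrl.state()['time_s'])
E
```

```text
pics
0.0 [230.89310972 580.19216231 221.9035425 ] [-3.14006335e+00 -3.37687130e-05  2.76276927e+00] 0.9977600046013901
top {'K': [[392.467, 0.0, 247.02], [0.0, 392.467, 185.723], [0.0, 0.0, 1.0]], 'origin': [417.334, 136.023, 929.362], 'attitude': [-3.068, 0.034, -1.594]}
top collared_bar_mid 0.9 [179.3, 223.8, 40.5, 40.9] 198.5 244.8 465
top plain_bar_mid 0.93 [207.7, 201.9, 39.9, 41.5] 225.5 218.9 509
top plain_bar_mid 0.4 [303.4, 176.4, 16.3, 25.1] 308.9 189.7 157
top clip_rail 0.68 [181.7, 199.5, 68.3, 66.0] 215.1 230.9 1511
top fixture 0.61 [275.5, 117.1, 61.6, 83.9] 304.7 158.3 2667
top keeper 0.73 [300.5, 175.8, 20.4, 22.0] 308.5 189.1 146
top keeper_knob 0.74 [303.5, 178.6, 16.5, 21.9] 309.0 190.0 163
scene {'K': [[359.716, 0.0, 260.747], [0.0, 359.716, 186.775], [0.0, 0.0, 1.0]], 'origin': [392.506, -558.747, 537.071], 'attitude': [-2.127, -0.002, -0.159]}
scene collared_bar_mid 0.55 [179.3, 173.7, 35.6, 21.5] 195.2 180.7 320
scene collared_bar_mid 0.48 [201.2, 183.4, 33.6, 21.1] 216.3 192.6 227
scene plain_bar_mid 0.51 [200.8, 178.7, 38.8, 28.1] 216.7 192.1 339
scene clip_rail 0.67 [177.2, 170.6, 62.8, 50.5] 207.8 199.5 1087
scene fixture 0.95 [236.4, 206.4, 91.4, 57.2] 287.4 235.7 2467
scene keeper 0.5 [241.5, 229.0, 22.5, 17.2] 249.8 236.5 247
scene keeper_knob 0.73 [241.8, 229.8, 23.6, 18.0] 250.8 236.3 292
scene keeper_knob 0.29 [201.0, 178.0, 34.8, 27.5] 217.1 191.7 336
{'K': [[297.319, 0.0, 255.382], [0.0, 297.319, 189.479], [0.0, 0.0, 1.0]], 'mount': [[-0.002, -0.956, -0.294, 81.643], [1.0, -0.002, -0.0, 0.497], [-0.0, -0.294, 0.956, -162.745], [0.0, 0.0, 0.0, 1.0]]}
0.7
```

```bash
cat > h.py <<'E'
import numpy as np,cv2
from scipy.spatial.transform import Rotation as Ro
from cell import ctrl,cams,models
def ray(c,uv,st=None):
    """origin, direction in world of pixel"""
    m=cams.camera_model(c);K=np.array(m['K']);x=(uv[0]-K[0,2])/K[0,0];y=(uv[1]-K[1,2])/K[1,1]
    if c!='wrist':
        return np.array(m['origin']),Ro.from_euler('xyz',m['attitude']).as_matrix()@np.array([x,y,1.])
    t=np.hypot(x,y);d=np.array([np.sin(t)*x/t,np.sin(t)*y/t,np.cos(t)]) if t>0 else np.array([0,0,1.])
    M=np.array(m['mount']);R=Ro.from_euler('xyz',st['ee_rot']).as_matrix()
    return R@M[:3,3]+st['eef_pos'],R@M[:3,:3]@d
def at(c,uv,z,st=None):
    o,d=ray(c,uv,st);return (o+d*(z-o[2])/d[2]).round(1)
def proj(c,P,st=None):
    m=cams.camera_model(c);K=np.array(m['K']);P=np.array(P,float)
    if c!='wrist':
        p=Ro.from_euler('xyz',m['attitude']).as_matrix().T@(P-m['origin']);return K[:2,2]+K[0,0]*p[:2]/p[2]
    M=np.array(m['mount']);R=Ro.from_euler('xyz',st['ee_rot']).as_matrix()
    p=M[:3,:3].T@(R.T@(P-st['eef_pos'])-M[:3,3]);r=np.hypot(p[0],p[1]);t=np.arctan2(r,p[2])
    return K[:2,2]+K[0,0]*t*p[:2]/r
E
python3 - <<'E'
from h import *
im=cv2.imread('pics/top0.png');a=cv2.resize(im[105:285,165:365],None,fx=4,fy=4,interpolation=cv2.INTER_CUBIC)[:600]
a=cv2.resize(im[110:275,170:350],None,fx=3.6,fy=3.6,interpolation=cv2.INTER_CUBIC);cv2.imwrite('pics/c0.png',a)
for n,uv,z in (('col',(198.5,244.8),50),('plain',(225.5,218.9),50),('rail',(215.1,230.9),30),('fix',(304.7,158.3),30),('knob',(309,190),70)):
    print(n,at('top',uv,z))
for n,uv,z in (('col',(195.2,180.7),50),('plain',(216.5,192),50),('knob',(250.8,236.3),66)): print(n,at('scene',uv,z))
E
```

```text
col [353.4 275.7  50. ]
plain [409.6 214.2  50. ]
rail [382.6 240.3  30. ]
fix [544.1  30.8  30. ]
knob [468.5  28.5  70. ]
col [351.6 271.5  50. ]
plain [404.  207.5  50. ]
knob [463.2   4.4  66. ]
```

View pics/c0.png

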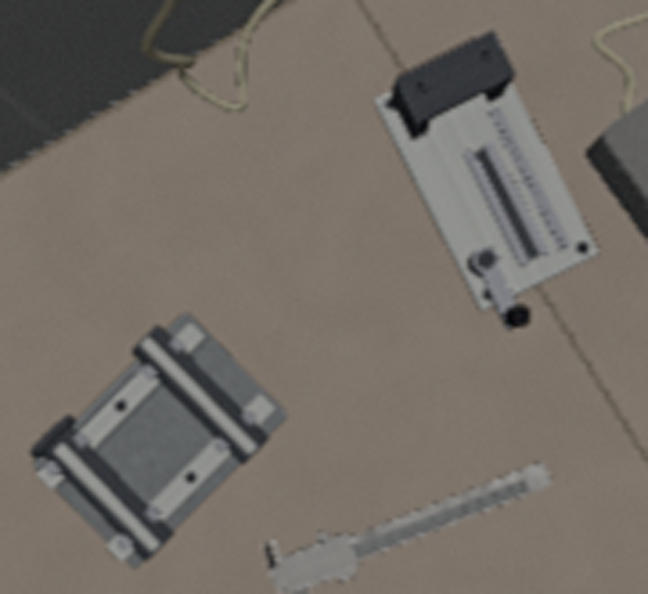

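Top crop: the collared bar is at lower left, with its collar at crop (55,437), and the plain bar is at (200,395). The fixture is at upper right, keeper open with its knob at (516,317). Rail yaw is about 0.73 and fixture yaw about 0.47. I'll move over the bar for a close look.

Request:
{"name": "apply_moves", "arguments": {"linear": [[1,-2.5,0],[1,-2.5,0],[1,-2.5,0],[1,-2.5,0],[1,-2.5,0],[1,-2.5,0],[1,-2.5,0],[1,-2.5,-0.5],[1,-2.5,-0.5],[1,-2.5,-0.5],[1,-2.5,-0.5],[1.2,-3,-0.5]], "yaw": [-0.145,-0.145,-0.145,-0.145,-0.145,-0.145,-0.145,-0.145,-0.145,-0.145,-0.145,-0.145], "hand": 0.6, "force": 50}}

```text
time_s: 1.9
eef_pos: [353.5, 275.0, 197.8]
ee_rot: [3.141, -0.001, 1.017]
ft_force: [0.2, -0.6, 1.0]
width: 0.597
```

Request:
{"name": "apply_moves", "arguments": {"linear": [[0,0,-0.5],[0,0,-0.5],[0,0,0]], "yaw": [-0.145,-0.145,0]}}

```text
time_s: 2.2
eef_pos: [353.0, 275.2, 187.4]
ee_rot: [-3.142, 0.001, 0.731]
ft_force: [-0.5, -0.3, -0.0]
width: 0.599
```

Run:
```python
from h import *
s=ctrl.state();print(s['time_s'],s['eef_pos'],s['ee_rot'],s['width'],s['joint_pos'])
im=cams.snapshot('wrist');cv2.imwrite('pics/w1.png',im[:,:,::-1])
for l in ("collared_bar_mid","plain_bar_mid","clip_rail"):
    for r in models.regions_of(l,'wrist')[:2]:
        ys,xs=np.nonzero(r['pixels']);print(l,round(r['conf'],2),r['box'],cv2.minAreaRect(np.c_[xs,ys].astype(np.int32)),at('wrist',(xs.mean(),ys.mean()),56,s))
```

```text
2.2 [353.02347273 275.22909414 187.38326617] [-3.14152255e+00  6.76570322e-04  7.30786075e-01] 0.5985474663536335 [6.35607565e-01 2.14445883e-01 2.03760340e+00 7.05985543e-06
 8.90223543e-01 1.47561340e+00]
collared_bar_mid 0.67 [236.6, 131.4, 35.4, 93.9] ((252.5, 178.5), (95.0, 35.0), 90.0) [355.8 281.1  56. ]
plain_bar_mid 0.57 [320.1, 130.8, 27.4, 92.0] ((331.4425048828125, 175.99667358398438), (23.9217586517334, 92.59602355957031), 3.301865816116333) [410.1 220.7  56. ]
clip_rail 0.84 [229.3, 130.0, 122.0, 85.3] ((290.74298095703125, 170.81759643554688), (84.70659637451172, 122.79380798339844), 87.79740142822266) [383.2 260.4  56. ]
```

View pics/w1.png

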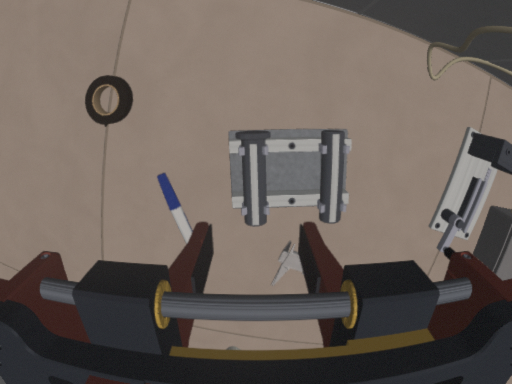

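Wrist view: the collared bar runs from the collar at (254,131) to the free end at (257,225). The plain bar is at (332,176), and the fixture is at right, around (470,185).

Run:
```python
from h import *
s=ctrl.state()
im=cv2.imread('pics/w1.png')
a=cv2.resize(im[115:245,215:365],None,fx=4,fy=4,interpolation=cv2.INTER_CUBIC);b=cv2.resize(im[115:270,400:512],None,fx=3.35,fy=3.35,interpolation=cv2.INTER_CUBIC)
b=cv2.copyMakeBorder(b,0,max(0,520-b.shape[0]),0,0,cv2.BORDER_CONSTANT)[:520,:]
cv2.imwrite('pics/w1c.png',np.hstack([a[:, :425],b])[:520])
# fit strip centroid rows
g=im.astype(float).mean(2)
for lo,hi in((240,270),(318,346)):
    P=[]
    for r in range(148,216,6):
        w=np.clip(g[r,lo:hi]-np.percentile(g[r,lo:hi],70),0,None);P.append([(w*np.arange(lo,hi)).sum()/w.sum(),r])
    W=np.array([at('wrist',p,56,s)[:2] for p in P]);d=np.polyfit(W[:,0],W[:,1],1);print(np.round(P,1).tolist(),W[0],W[-1],'yaw',np.arctan(d[0]))
for n,uv,z in(('collar end',(254,131),60),('free end',(257,225),56),('plain+',(331,131),56),('plain-',(331,222),56)):print(n,at('wrist',uv,z,s))
```

```text
[[255.9, 148.0], [252.8, 154.0], [253.1, 160.0], [253.5, 166.0], [253.8, 172.0], [253.9, 178.0], [253.9, 184.0], [254.3, 190.0], [259.2, 196.0], [253.2, 202.0], [254.8, 208.0], [255.1, 214.0]] [378.2 299.1] [325.1 252.3] yaw 0.7503768872610288
[[334.8, 148.0], [335.2, 154.0], [335.0, 160.0], [334.8, 166.0], [334.4, 172.0], [334.6, 178.0], [334.4, 184.0], [334.0, 190.0], [336.0, 196.0], [336.3, 202.0], [333.2, 208.0], [332.6, 214.0]] [433.1 239.8] [381.3 189.1] yaw 0.7906534603653458
collar end [390.  312.3  60. ]
free end [316.9 242.1  56. ]
plain+ [442.8 255.1  56. ]
plain- [373.6 183.4  56. ]
```

View pics/w1c.png

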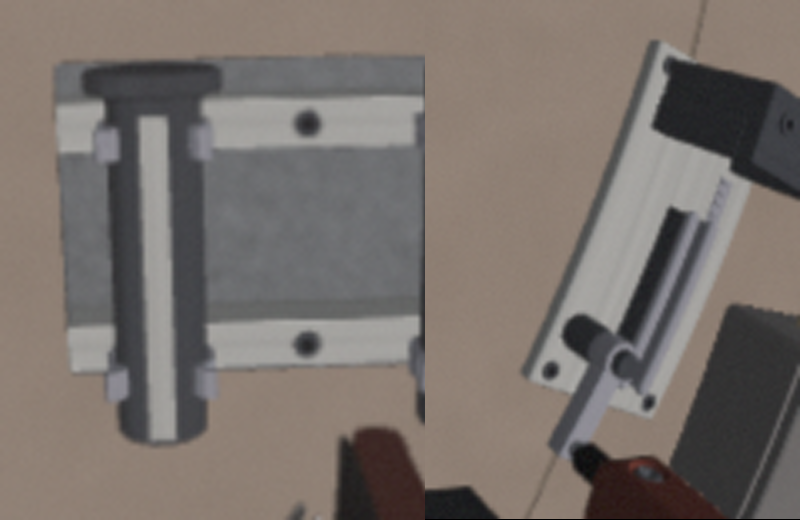

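Run:
```python
from h import *
s=ctrl.state()
a=at('wrist',(254.6,177.5),50,s);b=at('wrist',(255.9,215),50,s);print(a,b,np.arctan2(*(a-b)[1::-1]))
u=np.array([np.cos(.76),np.sin(.76)]);n=np.array([-u[1],u[0]]);print('lat a,b wrt (353.5,277.2)',(a[:2]-[353.5,277.2])@n,(b[:2]-[353.5,277.2])@n, 'tool',(s['eef_pos'][:2]-[353.5,277.2])@n)
c=lambda x,y:(x/3.6+170,y/3.6+110)
for n_,p,z in(('BR',(597,250),10),('BL',(487,308),10),('TL',(378,97),10),('knob',(516,315),79),('pivot',(485,259),55),('blkTR',(494,34),75),('blkL',(399,78),75),('blkBR',(513,75),75),('blkBL',(415,122),75)):print(n_,at('top',c(*p),z))
w=lambda x,y:((x-425)/3.35+400,y/3.35+115)
for n_,p,z in(('BR',(652,415),10),('BL',(525,375),10),('TL',(655,42),10)):print('w',n_,at('wrist',w(*p),z,s))
```

```text
[353.4 278.5  50. ] [323.  249.2  50. ] 0.766974787469517
lat a,b wrt (353.5,277.2) 1.0111789584742559 0.7166957751264675 tool -0.6576737420859289
BR [495.2 -42.2  10. ]
BL [459.3  30.1  10. ]
TL [599.8  96.6  10. ]
knob [451.5  20.9  79. ]
pivot [487.6  35.4  55. ]
blkTR [623.7  27.6  75. ]
blkL [598.2  86.3  75. ]
blkBR [598.  17.  75.]
blkBL [570.8  77.4  75. ]
w BR [498.4 -41.1  10. ]
w BL [460.7  38.2  10. ]
w TL [598.  102.9  10. ]
```

Request:
{"name": "apply_moves", "arguments": {"linear": [[0,0.26,-2],[0,0,-2.2],[0,0,-2.5],[0,0,-2.5],[0,0,-2.5],[0,0,-2],[0,0,-1.5],[0,0,-1],[0,0,0],[0,0,0]], "yaw": [0.03,0,0,0,0,0,0,0,0,0]}}

```text
time_s: 3.4
eef_pos: [353.3, 278.5, 26.0]
ee_rot: [3.142, -0.0, 0.764]
ft_force: [-0.3, 0.8, 0.3]
width: 0.597
```

Request:
{"name": "apply_moves", "arguments": {"linear": [[0,0,0],[0,0,0],[0,0,0],[0,0,0],[0,0,0]], "yaw": [0,0,0,0,0], "hand": 0.15, "force": 50}}

```text
time_s: 3.9
eef_pos: [353.7, 278.1, 26.1]
ee_rot: [3.141, -0.001, 0.763]
ft_force: [2.3, -5.2, 3.0]
width: 0.273
```

Request:
{"name": "apply_moves", "arguments": {"linear": [[0,0,0.3],[0,0,0.5],[0,0,0.8],[0,0,1],[0,0,1.5],[0,0,2],[0,0,2],[0,0,2],[0,0,2],[0,0,0],[0,0,0]], "yaw": [0,0,0,0,0,0,0,0,0,0,0]}}

```text
time_s: 5.0
eef_pos: [353.1, 278.5, 147.3]
ee_rot: [3.141, -0.002, 0.763]
ft_force: [0.1, 0.1, -4.8]
width: 0.271
```

Request:
{"name": "apply_moves", "arguments": {"linear": [[0.8,-2,0],[0.8,-2.5,0],[0.8,-2.5,0],[0.9,-2.7,0],[0.9,-2.7,0],[0.9,-2.7,0],[0.9,-2.7,0],[0.9,-2.7,0],[0.9,-2.7,0],[0.9,-2.7,0],[0.7,-2.5,0],[0.7,-2,0]], "yaw": [-0.03,-0.03,-0.03,-0.03,-0.03,-0.03,-0.03,-0.03,-0.03,-0.03,-0.018,0]}}

```text
time_s: 6.2
eef_pos: [453.4, -27.0, 145.5]
ee_rot: [-3.14, 0.002, 0.444]
ft_force: [0.2, 0.1, -3.3]
width: 0.276
```

Request:
{"name": "apply_moves", "arguments": {"linear": [[0,0,0],[0,0,0]], "yaw": [0,0]}}

```text
time_s: 6.4
eef_pos: [453.2, -25.7, 145.7]
ee_rot: [-3.14, 0.002, 0.443]
ft_force: [-0.1, 0.4, -4.5]
width: 0.274
```

Run:
```python
from h import *
s=ctrl.state();print(s['time_s'],s['eef_pos'],s['ee_rot'],s['width'],s['joint_pos'])
np.save('s2.npy',np.r_[s['eef_pos'],s['ee_rot']])
im=cams.snapshot('wrist');cv2.imwrite('pics/w2.png',im[:,:,::-1])
cv2.imwrite('pics/w2c.png',cv2.resize(im[0:300,90:440,::-1],None,fx=2,fy=2,interpolation=cv2.INTER_CUBIC))
for l in ("fixture","keeper_knob","keeper","collared_bar_mid"):
    for r in models.regions_of(l,'wrist')[:2]:
        ys,xs=np.nonzero(r['pixels']);print(l,round(r['conf'],2),r['box'],xs.mean(),ys.mean())
```

```text
6.4 [453.18263726 -25.68695806 145.71918641] [-3.14024469e+00  1.79094183e-03  4.43490430e-01] 0.2737959464181833 [-8.30214424e-02  2.95123874e-01  2.05455898e+00  3.72124005e-04
  7.94135604e-01  1.04402454e+00]
fixture 0.88 [200.9, 0.6, 90.6, 189.3] 246.10086370955935 78.44964134094569
keeper 0.83 [197.1, 117.6, 26.3, 70.7] 211.66232558139535 151.00186046511627
collared_bar_mid 0.84 [220.6, 162.2, 70.4, 170.8] 255.36991017964073 230.2004491017964
```

View pics/w2c.png

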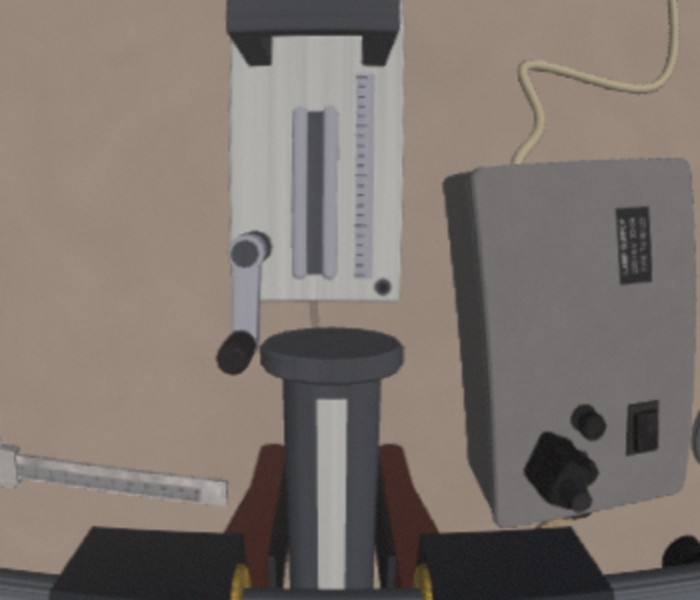

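Wrist view 2: the rods run from crop (315,276) to (315,110) and the base edge is at row 300. The knob is at (235,352), and the held bar's flat is along column 331. There is a grey box on the right, and I need its height for clearance. Next I'll fit the fixture pose.

```bash
cat > fit.py <<'E'
from h import *
from scipy.optimize import least_squares
v=np.load('s2.npy');st={'eef_pos':v[:3],'ee_rot':v[3:]}
px=lambda x,y:np.array([x/2+90,y/2])
pts=[((-74,-43,10),(399,300)),((-60,10.5,27),(292,276)),((-60,-10.5,27),(338,277)),((22,10.5,28),(294,108)),((22,-10.5,28),(338,108)),((46,22,20),(272,64)),((46,-22,20),(362,64)),((-86,30,79),(234,360))]
def W(p,P):
    c,s=np.cos(p[2]),np.sin(p[2]);return [p[0]+c*P[0]-s*P[1],p[1]+s*P[0]+c*P[1],P[2]]
f=lambda p:np.r_[tuple(proj('wrist',W(p,P),st)-px(*u) for P,u in pts)]
r=least_squares(f,[544,25,.445],loss='soft_l1')
print(r.x,f(r.x).reshape(-1,2).round(1).tolist())
if __name__=='__main__':
    p=r.x;e=np.array([np.cos(p[2]),np.sin(p[2])]);n=np.array([-e[1],e[0]])
    T=lambda q:((np.array(q)[:2]-p[:2])@e,(np.array(q)[:2]-p[:2])@n)
    print('tcp in fixture',T(v[:2]))
    for q in((331.5,410),(331.5,500),(331,585)):
        print('flat',T(at('wrist',px(*q),146+19+12,st)))
    print('tcp axis pts', [T(at('wrist',px(*q),z,st)) for q,z in(((332,372),165+18),((332,382),165+18))])
    print('pred tcp px',proj('wrist',v[:3]-[0,0,0],st)*1)
    for q in((472,172),(500,525),(690,160)):print('boxtop',[ (z,np.round(T(at('wrist',px(*q),z,st)))) for z in(30,60,90)])
E
python3 fit.py
python3 - <<'E'
from h import *
a=cv2.imread('pics/scene0.png')[150:310,150:400];b=cv2.imread('pics/top0.png')[100:220,260:420]
A=cv2.resize(a,None,fx=3,fy=3,interpolation=cv2.INTER_CUBIC)[:, :]
cv2.imwrite('pics/sc.png',A)
E
```

```text
[5.43592252e+02 2.62620993e+01 4.28960442e-01] [[0.1, 1.6], [-0.0, 1.4], [-0.9, 1.1], [-0.5, -0.7], [0.3, -0.6], [-0.6, -1.1], [0.6, -0.9], [0.8, 0.0]]
tcp in fixture (np.float64(-103.82532433620432), np.float64(-9.638722935886861))
flat (np.float64(-70.6501204637622), np.float64(-8.551697252470088))
flat (np.float64(-94.80063718523272), np.float64(-8.942263618112577))
flat (np.float64(-121.59898354545183), np.float64(-9.111474603958925))
tcp axis pts [(np.float64(-59.55193639178927), np.float64(-8.569312717459312)), (np.float64(-61.87759914816029), np.float64(-8.605267461636426))]
pred tcp px [256.79591623 238.24237811]
boxtop [(30, array([ -7., -73.])), (60, array([ -8., -66.])), (90, array([-10., -59.]))]
boxtop [(30, array([-193., -104.])), (60, array([-175.,  -94.])), (90, array([-156.,  -84.]))]
boxtop [(30, array([  13., -194.])), (60, array([   9., -174.])), (90, array([   5., -154.]))]
```

View pics/sc.png

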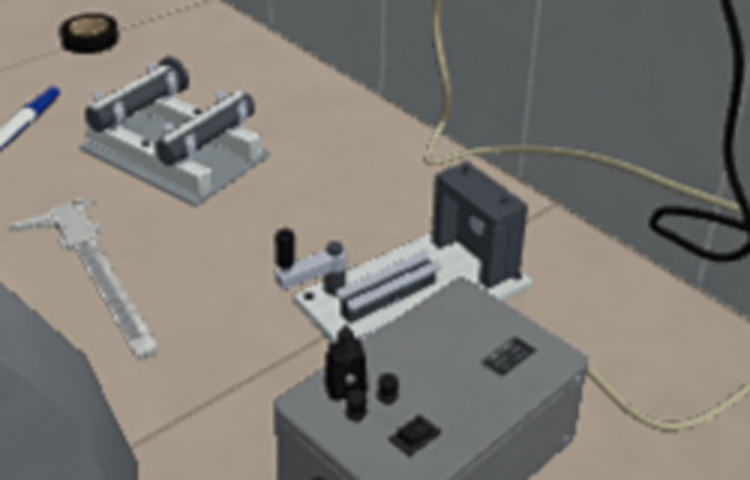

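Scene crop: the box's fixture-side corner is at (465,278), with a black terminal up to (345,330). I'll triangulate both.

Run:
```python
from fit import *
p=r.x;e=np.array([np.cos(p[2]),np.sin(p[2])]);n=np.array([-e[1],e[0]])
T=lambda q:(np.r_[(q[:2]-p[:2])@e,(q[:2]-p[:2])@n,q[2]]).round()
sc=lambda x,y:(x/3+150,y/3+150)
def tri(q,t):
    o1,d1=ray('wrist',px(*q),st);o2,d2=ray('scene',sc(*t))
    A=np.c_[d1,-d2];k=np.linalg.lstsq(A,o2-o1,rcond=None)[0];a=o1+k[0]*d1;b=o2+k[1]*d2;return T((a+b)/2),np.linalg.norm(a-b).round(1)
print(tri((472,172),(465,278)),tri((690,160),(587,358)),tri((500,525),(275,403)));print('plug top',tri((582,498),(345,330)))
```

```text
[5.43592252e+02 2.62620993e+01 4.28960442e-01] [[0.1, 1.6], [-0.0, 1.4], [-0.9, 1.1], [-0.5, -0.7], [0.3, -0.6], [-0.6, -1.1], [0.6, -0.9], [0.8, 0.0]]
(array([ -7., -65.,  70.]), np.float64(3.2)) (array([   7., -165.,   73.]), np.float64(1.8)) (array([-167.,  -90.,   71.]), np.float64(1.2))
plug top (array([-128., -106.,  119.]), np.float64(1.2))
```

Request:
{"name": "apply_moves", "arguments": {"linear": [[1.3,0.8,0],[1.8,1,0],[1.8,1,0],[1.8,1,0],[1.3,0.9,0],[0,0,-2],[0,0,-2],[0,0,-1.6],[0,0,-0.8],[0,0,0],[0,0,0]], "yaw": [-0.012,0,0,0,0,0,0,0,0,0,0]}}

```text
time_s: 7.75
eef_pos: [534.4, 21.5, 83.1]
ee_rot: [3.141, -0.0, 0.433]
ft_force: [0.6, 0.0, -3.4]
width: 0.276
```

Run:
```python
from h import *
s=ctrl.state();print(s['time_s'],s['eef_pos'],s['ee_rot'],s['width'])
np.save('s3.npy',np.r_[s['eef_pos'],s['ee_rot']])
im=cams.snapshot('wrist');cv2.imwrite('pics/w3.png',im[:,:,::-1])
cv2.imwrite('pics/w3c.png',cv2.resize(im[100:384,130:380,::-1],None,fx=2.4,fy=2.1,interpolation=cv2.INTER_CUBIC))
```

```text
7.75 [534.3613574   21.46442388  83.0526786 ] [ 3.14146050e+00 -3.13813987e-04  4.33053498e-01] 0.27640240603700356
```

View pics/w3c.png

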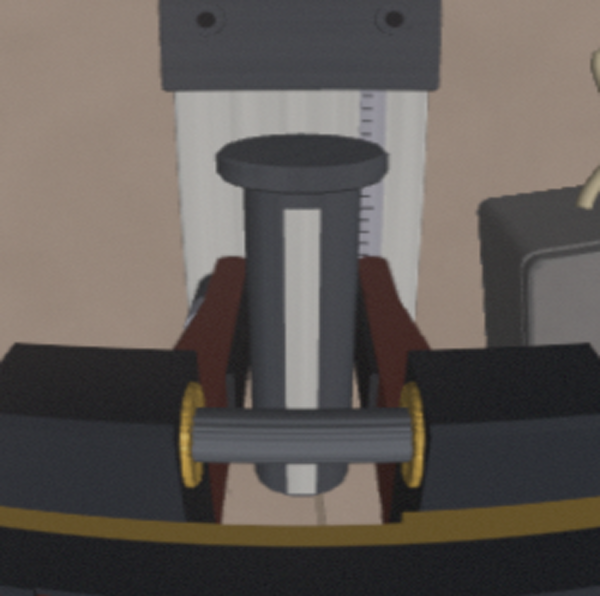

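Wrist view 3: the block is centred at column 300, the base at 301.5 and the bar flat at 302, so the bar is lined up sideways. Next I'll check the bar's position along the fixture.

Run:
```python
from h import *
v=np.load('s3.npy');st={'eef_pos':v[:3],'ee_rot':v[3:]}
e=np.array([np.cos(.431),np.sin(.431)]);n=np.array([-e[1],e[0]])
px=lambda x,y:(x/2.4+130,y/2.1+100)
R=lambda q,z:[round(float((at('wrist',px(*q),z,st)[:2]-v[:2])@w),1) for w in(e,n)]
print('block front top (x=46)',R((300,90),75)); print('block edges y',R((160,88),75),R((440,88),75))
print('collar face top',R((302,160),83+18+18),R((302,170),119),'free end',R((302,493),83+18+12))
print('base edges',R((175,100),10),R((428,100),10),R((187,270),10),R((416,300),10))
```

```text
block front top (x=46) [56.8, 1.1]
block edges y [57.7, 35.2] [57.7, -33.0]
collar face top [48.3, 0.6] [46.1, 0.6] free end [-52.2, 0.5]
base edges [44.0, 43.3] [44.0, -41.9] [-27.5, 42.6] [-41.6, -42.2]
```

Request:
{"name": "apply_moves", "arguments": {"linear": [[0,0,-1],[0,0,-1.5],[0,0,-1.2],[0,0,-0.8],[0,0,-0.5],[0,0,-0.4],[0,0,-0.2],[0,0,0],[0,0,0]], "yaw": [0,0,0,0,0,0,0,0,0]}}

```text
time_s: 8.7
eef_pos: [534.4, 21.3, 26.9]
ee_rot: [3.141, -0.001, 0.433]
ft_force: [0.9, -0.1, -3.3]
width: 0.269
```

Request:
{"name": "apply_moves", "arguments": {"linear": [[0,0,-0.1],[0,0,-0.1],[0,0,0]], "yaw": [0,0,0]}}

```text
time_s: 9.0
eef_pos: [534.1, 21.3, 24.7]
ee_rot: [3.142, -0.0, 0.433]
ft_force: [0.1, -0.1, -3.5]
width: 0.274
```

Request:
{"name": "apply_moves", "arguments": {"linear": [[0,0,-0.1],[0,0,-0.05],[0,0,0]], "yaw": [0,0,0]}}

```text
time_s: 9.3
eef_pos: [534.2, 21.3, 24.1]
ee_rot: [3.141, -0.0, 0.433]
ft_force: [-3.7, -0.6, 9.2]
width: 0.274
```

Request:
{"name": "apply_moves", "arguments": {"linear": [[0.18,0.08,0.04],[0.36,0.17,0],[0.36,0.17,0],[0.36,0.17,0],[0.36,0.17,0],[0.2,0.09,0],[0,0,0]], "yaw": [0,0,0,0,0,0,0]}}

```text
time_s: 10.0
eef_pos: [551.7, 29.7, 24.0]
ee_rot: [-3.141, 0.001, 0.433]
ft_force: [-3.4, -0.7, 6.2]
width: 0.275
```

Request:
{"name": "apply_moves", "arguments": {"linear": [[0.09,0.04,0],[0.09,0.04,0],[0.09,0.04,0],[0,0,0]], "yaw": [0,0,0,0]}}

```text
time_s: 10.4
eef_pos: [553.8, 30.7, 23.9]
ee_rot: [-3.141, 0.002, 0.433]
ft_force: [-6.7, -2.4, 7.1]
width: 0.276
```

Request:
{"name": "apply_moves", "arguments": {"linear": [[0.09,0.04,0],[0.09,0.04,0],[0.09,0.04,0],[0,0,0]], "yaw": [0,0,0,0]}}

```text
time_s: 10.8
eef_pos: [556.6, 32.0, 23.9]
ee_rot: [-3.141, 0.002, 0.433]
ft_force: [-4.0, -1.9, 7.2]
width: 0.273
```

Request:
{"name": "apply_moves", "arguments": {"linear": [[0.09,0.04,0],[0.09,0.04,0],[0,0,0]], "yaw": [0,0,0]}}

```text
time_s: 11.1
eef_pos: [557.8, 32.5, 23.9]
ee_rot: [-3.141, 0.003, 0.433]
ft_force: [-7.7, -3.0, 7.3]
width: 0.272
```

Request:
{"name": "apply_moves", "arguments": {"linear": [[0.09,0.04,0],[0.09,0.04,0],[0,0,0]], "yaw": [0,0,0]}}

```text
time_s: 11.4
eef_pos: [557.8, 32.6, 23.8]
ee_rot: [-3.14, 0.007, 0.433]
ft_force: [-12.3, -8.3, 13.0]
width: 0.275
```

Contact at the stop: the position held at 557.8 while the force rose, after 26 mm of travel. Now I'll release and rise.

Request:
{"name": "apply_moves", "arguments": {"linear": [[0,0,0.03],[0,0,0],[0,0,0],[0,0,0]], "yaw": [0,0,0,0], "hand": 0.5}}

```text
time_s: 11.8
eef_pos: [561.8, 33.9, 24.0]
ee_rot: [3.141, -0.001, 0.433]
ft_force: [-0.2, -1.0, -0.1]
width: 0.499
```

Request:
{"name": "apply_moves", "arguments": {"linear": [[0,0,0.5],[0,0,1.5],[0,0,2],[0,0,2.5],[0,0,2.5],[0,0,2],[-1.5,-0.7,0],[-2.5,-1.2,0],[-2.5,-1.2,0],[-2,-0.9,0],[0,0,0],[0,0,0]], "yaw": [0,0,0,0,0,0,0,0,0,0,0,0]}}

```text
time_s: 13.0
eef_pos: [477.2, -6.3, 135.0]
ee_rot: [3.141, -0.002, 0.432]
ft_force: [0.1, -0.5, -0.3]
width: 0.501
```

Run:
```python
from h import *
s=ctrl.state();print(s['time_s'],s['eef_pos'],s['ee_rot'],s['width'],s['ft_force'])
np.save('s4.npy',np.r_[s['eef_pos'],s['ee_rot']])
im=cams.snapshot('wrist');cv2.imwrite('pics/w4.png',im[:,:,::-1])
cv2.imwrite('pics/w4c.png',cv2.resize(im[0:280,130:380,::-1],None,fx=2.4,fy=2.1,interpolation=cv2.INTER_CUBIC))
for l in ("keeper_knob","keeper","collared_bar_mid"):
    for r in models.regions_of(l,'wrist')[:2]:
        ys,xs=np.nonzero(r['pixels']);print(l,round(r['conf'],2),r['box'],xs.mean(),ys.mean())
```

```text
13.0 [477.24858747  -6.25651687 135.01143034] [ 3.14066152e+00 -2.06910169e-03  4.32195724e-01] 0.5006234016920162 [ 0.09913725 -0.5325971  -0.30205438]
keeper_knob 0.76 [209.8, 150.6, 22.8, 77.3] 218.89781659388646 186.77729257641923
keeper 0.56 [205.2, 151.7, 26.1, 74.4] 218.79231473010063 186.93504117108876
collared_bar_mid 0.91 [239.0, 49.2, 31.3, 105.7] 253.23199188366587 102.44876564085222
```

View pics/w4c.png

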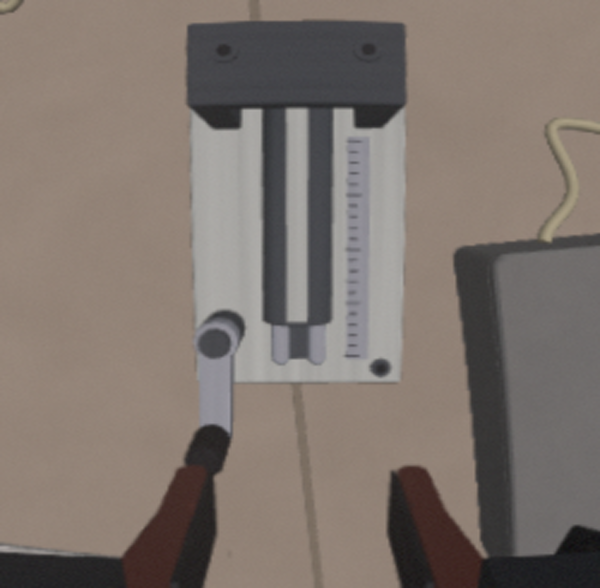

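Wrist view 4: the bar is under the overhang with its flat up and in line; the free end is at crop (297,322). The keeper is open, with the knob at about (208,450).

Run:
```python
from h import *
v=np.load('s4.npy');st={'eef_pos':v[:3],'ee_rot':v[3:]}
e=np.array([np.cos(.431),np.sin(.431)]);n=np.array([-e[1],e[0]])
px=lambda x,y:(x/2.4+130,y/2.1)
o=np.array([543.8,26.4])
R=lambda q,z:[round(float((at('wrist',px(*q),z,st)[:2]-o)@w),1) for w in(e,n)]
print('block front top',R((297,106),75),'free end',R((297,322),54),'flat far',R((297,115),54),'rod end',R((298,362),28),'base',R((400,382),10),R((193,200),10),R((404,200),10))
print('knob top',R((206,457),79),'knob base',R((213,436),51),'pivot',R((215,342),55))
```

```text
block front top [45.2, 0.1] free end [-36.5, 0.4] flat far [45.1, 0.3] rod end [-59.2, 0.1] base [-73.4, -42.8] [13.2, 42.0] [13.1, -42.2]
knob top [-83.7, 30.7] knob base [-85.7, 31.6] pivot [-44.3, 28.9]
```

Request:
{"name": "apply_moves", "arguments": {"linear": [[-1.2,1.2,0],[-1.2,1.3,0],[0,0,-1.5],[0,0,-2],[0,0,-2],[0,0,-1.5],[0,0,-0.5],[0,0,0]], "yaw": [0,0,0,0,0,0,0,0], "hand": 0.5}}

```text
time_s: 14.0
eef_pos: [451.1, 19.5, 58.4]
ee_rot: [-3.141, 0.002, 0.434]
ft_force: [-0.2, -0.8, -0.0]
width: 0.502
```

Request:
{"name": "apply_moves", "arguments": {"linear": [[0,0,0],[0,0,0],[0,0,0],[0,0,0]], "yaw": [0,0,0,0], "hand": 0.2, "force": 5}}

```text
time_s: 14.4
eef_pos: [452.6, 18.8, 59.3]
ee_rot: [3.141, -0.001, 0.433]
ft_force: [-1.2, -0.5, 1.3]
width: 0.21
```

Request:
{"name": "apply_moves", "arguments": {"linear": [[0.25,-0.46,0.1],[0.31,-0.42,0.05],[0.36,-0.38,0],[0.41,-0.33,0],[0.45,-0.27,0],[0.48,-0.21,0],[0,0,0]], "yaw": [0.131,0.131,0.131,0.131,0.131,0.131,0]}}

```text
time_s: 15.1
eef_pos: [475.4, -2.2, 60.6]
ee_rot: [3.141, -0.0, 1.219]
ft_force: [0.2, -0.4, 0.8]
width: 0.202
```

Request:
{"name": "apply_moves", "arguments": {"linear": [[0.5,-0.15,0],[0.52,-0.08,0],[0.52,-0.01,0],[0.52,0.05,0],[0,0,0]], "yaw": [0.131,0.131,0.131,0.131,0]}}

```text
time_s: 15.6
eef_pos: [495.9, -3.8, 60.5]
ee_rot: [3.141, 0.0, 1.741]
ft_force: [-0.2, 0.6, -1.2]
width: 0.202
```

Request:
{"name": "apply_moves", "arguments": {"linear": [[0.51,0.12,0],[0.49,0.19,0],[0.15,0.07,0],[0.15,0.07,0],[0,0,0]], "yaw": [0.131,0.131,0,0,0]}}

```text
time_s: 16.1
eef_pos: [507.6, 0.5, 60.3]
ee_rot: [-3.14, -0.0, 2.001]
ft_force: [-3.9, -2.7, 1.9]
width: 0.197
```

Run:
```python
from h import *
s=ctrl.state();print(s['time_s'],s['eef_pos'],s['ee_rot'],s['width'],s['ft_force'])
im=cams.snapshot('wrist')
cv2.imwrite('pics/w5c.png',cv2.resize(im[60:384,130:500,::-1],None,fx=1.8,fy=1.8,interpolation=cv2.INTER_CUBIC))
```

```text
16.1 [5.07578906e+02 4.97413912e-01 6.02656655e+01] [-3.14000713e+00 -3.87726181e-04  2.00065636e+00] 0.19718327906785255 [-3.94373661 -2.74835835  1.87240048]
```

View pics/w5c.png

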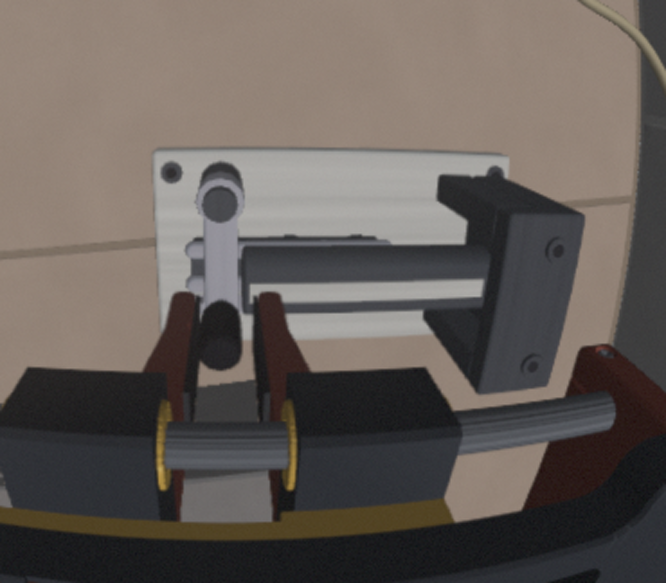

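Keeper arm is square across the bar's free end, and a steady force of about 5 N says it's on its stop. I'll nudge it once, open the fingers and lift clear.

Request:
{"name": "apply_moves", "arguments": {"linear": [[0.09,0.04,0],[0,0,0],[0,0,0]], "yaw": [0,0,0]}}

```text
time_s: 16.45
eef_pos: [507.7, 0.6, 60.2]
ee_rot: [-3.139, -0.001, 2.003]
ft_force: [-5.0, -5.0, 4.9]
width: 0.197
```

Request:
{"name": "apply_moves", "arguments": {"linear": [[-0.2,-0.1,0],[0,0,0],[0,0,0],[0,0,1],[0,0,2],[0,0,2.5],[0,0,2.5],[-1.5,1.5,1],[-2,2,0],[-2,2,0],[0,0,0]], "yaw": [0,0,0,0,0,0,0,0,0,0,0], "hand": 0.4}}

```text
time_s: 17.55
eef_pos: [450.2, 56.5, 150.9]
ee_rot: [-3.141, -0.001, 2.006]
ft_force: [0.3, -0.1, 0.2]
width: 0.403
```

Run:
```python
from h import *
s=ctrl.state();print(s['time_s'],s['eef_pos'],s['ee_rot'],s['width'],s['ft_force'])
np.save('s6.npy',np.r_[s['eef_pos'],s['ee_rot']])
im=cams.snapshot('wrist');t=cams.snapshot('top')
cv2.imwrite('pics/w6c.png',np.hstack([cv2.resize(im[0:330,150:500,::-1],(560,528),interpolation=cv2.INTER_CUBIC),cv2.resize(t[110:275,170:245,::-1],(240,528),interpolation=cv2.INTER_CUBIC)]))
r=models.regions_of('plain_bar_mid','top')
for q in r[:2]:
    ys,xs=np.nonzero(q['pixels']);print(q['conf'],xs.mean(),ys.mean(),'was 225.5 218.9')
```

```text
17.55 [450.15904345  56.46754076 150.93931509] [-3.14079952e+00 -6.84946920e-04  2.00647898e+00] 0.40274283024127344 [ 0.32958316 -0.12842642  0.21120564]
0.64 225.94093686354378 219.44806517311608 was 225.5 218.9
```

View pics/w6c.png

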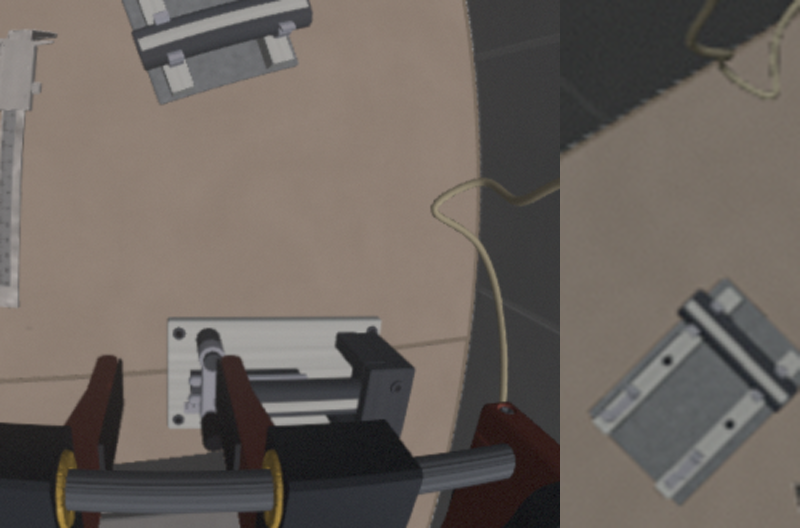

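Request:
{"name": "apply_moves", "arguments": {"linear": [[-2,1,1],[-2,2,1],[-2,2.5,0],[-2,2.5,0],[0,2.5,0],[0,2,0],[0,0,0]], "yaw": [0,0,0,0,0,0,0]}}

```text
time_s: 18.4
eef_pos: [373.9, 181.6, 170.8]
ee_rot: [3.14, -0.0, 2.006]
ft_force: [0.3, 0.0, -1.3]
width: 0.399
```

Run:
```python
from h import *
t=cams.snapshot('top');x0,y0=265,110
cv2.imwrite('pics/t7.png',cv2.resize(t[y0:y0+95,x0:x0+90,::-1],None,fx=6,fy=6,interpolation=cv2.INTER_CUBIC))
o=np.array([543.8,26.4]);e=np.array([np.cos(.431),np.sin(.431)]);n=np.array([-e[1],e[0]])
for nm,P in(('knob shut',(-46,-10,79)),('pivot',(-46,30,55)),('free end',(-38,0,54)),('base',(-74,-43,10))):
    w=o+P[0]*e+P[1]*n;print(nm,((proj('top',[*w,P[2]])-[x0,y0])*6).round())
```

```text
knob shut [348. 372.]
pivot [241. 426.]
free end [303. 372.]
base [429. 418.]
```

View pics/t7.png

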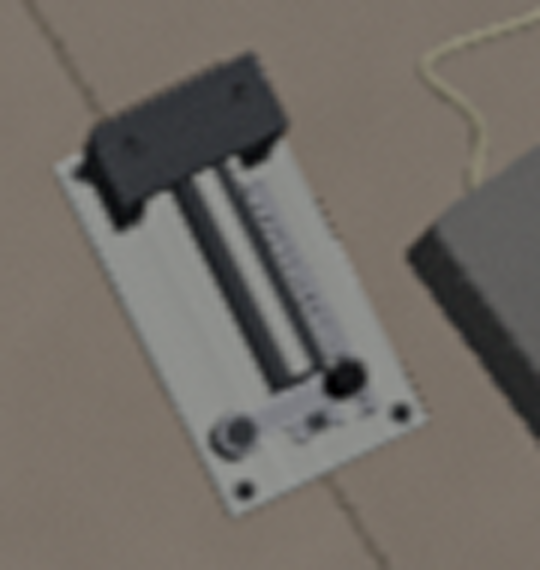

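Top view: knob at (345,378) and pivot at (235,433). Their direction matches the shut prediction, and the bar is seated and in line. Handing in.

```bash
python3 -c "
from cell import ctrl
print(ctrl.close_job())"
```

```text
the job is handed in; nothing more can be done
None
```

The collared bar is loaded in the fixture with its flat up and the keeper shut, and I handed the job in at about 18.5 s of the 58 s allowed. No verdict came back.

I pulled the bar straight up out of its clips, set it on the rods and slid it 26 mm. It stopped moving there while the push force rose. I then let go, swung the keeper round by its knob until it came up against its stop with about 5 to 8 N, opened the fingers and moved the arm clear.

**What the last checks showed:**
- **Bar:** in the last pictures it lies in line on the rods with its flat up and its collar under the overhang. Measured before I swung the keeper, its free end was at x = -36.5 mm. The seated value is -38 mm, and the other fixture points measured in that picture were off by up to about 2 mm.
- **Keeper:** the direction from pivot to knob in the top view matches the fully shut position to within about 0.01 rad.
- **Plain bar:** it is still in its clips. Its position in the top view moved by less than 1 pixel (about 1.5 mm), which is within the network's error.
- **Robot:** it touched nothing at the end, with the measured force near zero.

None of the checks failed. The only disagreements were 1 to 2 mm between the cameras and the given dimensions.

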